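# Find the spacer that fits the jig's gap

### The job

The gap of the jig is being sized with spacers from the thinnest up, and the green one standing in it is too loose: take it out and set it aside on the bench. Then stand the next spacer that just fits, red if it will go in and otherwise the thinner blue, right down on the floor of the gap, midway along the jaws, and leave it there. The spacers not used must end on the bench, clear of the jig.

Things in the scene. Friction and masses are not known exactly. Their poses are not given: they have to be found in the camera images.
- jig: Gap jig fixed on the bench: dark base plate 100 (own x) x 240 (y) x 12 mm, steel fixed jaw, blue jaw, end post with black knob (to y = 133). Origin: centre of its underside, z up. Gap: slot along x between the jaws, open above and at its ends; floor 12 mm up, jaw tops 52 mm up, x = -35 to 35. Top 10 mm of both jaw faces slope out at 45 degrees as a lead-in (mouth = gap + 20 mm).
- jaw (a joint): Width of the gap in m, 27 to 46 mm; varies, clamped, does not move in the job. The steel jaw's face is at the jig's y = -20 mm, the blue jaw's at y = -20 mm + gap, so the gap's middle is at y = -20 mm + gap/2. A spacer too thick for it stays caught in the sloping lead-in, 30 mm or more too high.
- spacer_green: Loose spacer, upright: aluminium blade 56 mm wide (own x), 16 mm thick (y), 50 mm high, topped by a green grip 40 wide (x), 16 thick (y), 45 high; 95 mm in all, 150 g. Origin: centre of its underside, z up. Starts in the gap, on its floor, width along the jig's x. The bench at world x 0.42 to 0.52, y -0.28 to -0.35 is empty: set it aside there or elsewhere.
- spacer_blue: Loose spacer, upright: aluminium blade 56 mm wide (own x), 24 mm thick (y), 50 mm high, topped by a blue grip 40 wide (x), 24 thick (y), 45 high; 95 mm in all, 220 g. Origin: centre of its underside, z up. Starts on the bench at the robot's left. It goes into the gap with its 56 mm width along the jig's x.
- spacer_red: Loose spacer, upright: aluminium blade 56 mm wide (own x), 36 mm thick (y), 50 mm high, topped by a red grip 40 wide (x), 36 thick (y), 45 high; 95 mm in all, 330 g. Origin: centre of its underside, z up. Starts on the bench at the robot's left. It goes into the gap with its 56 mm width along the jig's x.
Not all that is in view belongs to the job. What is shaped like the spacer_blue but yellow is not meant. Leave any yellow look-alike of the spacer_green alone.

How it is judged:
By the outcome, as a careful person would: the job done as asked, in the order asked, and still so for the second after the job is handed in, with the robot touching nothing.
It also fails if it takes over 58 s, if anything falls off the work surface, if the arm or the gripper's body presses on something with over 40 N, if the wrist force passes 120 N, or if a joint passes its speed limit or range.

### The arm

A 6-joint arm with a two-finger parallel gripper is mounted at the origin on the work surface. World frame = base frame: x ahead of the robot, y to its left, z up, the work surface at z = 0. Lengths are in m, angles in rad, forces in N, time in s.
With the tool pointing down it reaches from about 0.425 to 1.125 m from the base axis. Payload 14.9 kg.
Tool frame: the origin (TCP) lies midway between the tips of the shut fingers; the grasp point (between the pads) lies 19 mm behind it; z points along the fingers, y is the line along which they close (so a half turn about z gives the same grasp; the last joint's range is limited). The gripper opens to 91 mm and grips with 3 to 60 N. Pads are 32 mm wide; open, the fingers measure 118 mm over their backs; the gripper's body (76 mm by 178 mm) begins 60 mm behind the grasp point.
Start: joints at [-1.206, 0.379, 1.734, -0, 1.028, -0.033], TCP at [0.271, -0.645, 0.214] pointing down, gripper open.
Joint ranges: [-2.77, 2.77], [-0.74, 2.19], [0, 2.66], [-1.06, 4.2], [0.31, 2.87], [-3.08, 3.08]. Speed limits (rad/s): [1.89, 1.89, 2.39, 3.14, 3.14, 3.14].

### API

Orientations are given as a unit quaternion [w, x, y, z].
In Python, from cell import arm gives the robot as it stands. Calls block until the motion is done:
- arm.goto(position, orientation): joint-space move of the TCP to a pose.
- arm.servo_line(position, ori=None, vel=0.15, f_stop=None): straight line of the TCP; ori=None keeps the orientation; vel is the mean speed in m/s. With f_stop (N) it stops when the force on the tool has changed by that much, and returns True; else False.
- arm.set_joints(angles): joint-space move.
- arm.move_gripper(opening, effort=None): finger opening in m; effort is the grip in N (None keeps the last); returns when the fingers have stopped.
- arm.wait(seconds).
- arm.inverse_kinematics(position, orientation): joint angles nearest the present ones, or None.
- arm.read_camera(name): name is "scene" or "side" or "wrist"; returns a dict with "frame" (420x560x3 uint8, blue, green, red), "camera_matrix" (3x3 intrinsics, pixels), "T" (4x4, takes a point from camera to world coordinates). Camera axes: x right, y up, looking along -z (the intrinsics and any distortion apply to the point x, -y, -z); pixel columns grow to the right and rows downward; lengths in m; the calibration is good to about 2 mm. A picture is of the moment at which its call begins. There is no depth.
A pose or a line that the arm cannot do raises arm.MotionError and nothing moves.
- arm.sign_off(): hands the job in; it is judged then, once.
Readings, each from a call of its own:
- arm.current_clock(): time.
- arm.current_joints(): joint angles.
- arm.current_qvel(): joint speeds.
- arm.current_effort(): joint torques, N m.
- arm.current_eef_pos(): TCP position.
- arm.current_eef_rot(): TCP orientation.
- arm.current_wrist_force(): force on the tool from outside, world axes, zero at the start.
- arm.current_torque(): the same for the moment, N m.
- arm.current_finger_gap(): finger opening in m.
- arm.current_grasp_force(): force on a finger pad.
Only numpy, scipy, OpenCV 4.12 (cv2) and the standard library are available. Lean on these libraries where they do the work, as an engineer would, in place of code of your own. Each camera call takes 0.05 s, during which the arm holds its last target. There are 200 camera calls.

## Working session

There is one attempt and no reset: what is moved stays moved. The work goes in short steps, each a Python script; the robot and the scene stay as the last script left them, time stands still between calls to the robot, and variables do not carry over. Pictures are saved under pics/ and viewed, at most 10 in all, crops included, and the job is handed in when it is done.

```bash
ls; mkdir -p pics; python3 - <<'E'
from cell import arm
import cv2,numpy as np
for n in("scene","side"):
    c=arm.read_camera(n); cv2.imwrite(f"pics/{n}0.png",c["frame"]); np.savez(f"{n}0.npz",K=c["camera_matrix"],T=c["T"]); print(n,c.keys(),c["camera_matrix"].tolist(),np.round(c["T"],3).tolist())
print(arm.current_clock(),arm.current_eef_rot(),arm.current_finger_gap())
E
```

```text
pics
scene dict_keys(['frame', 'camera_matrix', 'T']) [[478.65717172686254, 0.0, 280.1596288266816], [0.0, 478.65717172686254, 209.94648030089516], [0.0, 0.0, 1.0]] [[0.251, -0.809, 0.531, 0.982], [0.968, 0.214, -0.131, 0.013], [-0.007, 0.547, 0.837, 0.746], [0.0, 0.0, 0.0, 1.0]]
side dict_keys(['frame', 'camera_matrix', 'T']) [[452.4686755648689, 0.0, 272.1674278026602], [0.0, 452.4686755648689, 209.8251761837935], [0.0, 0.0, 1.0]] [[-0.931, 0.265, -0.249, 0.333], [-0.364, -0.693, 0.622, 0.604], [-0.008, 0.67, 0.742, 0.613], [0.0, 0.0, 0.0, 1.0]]
0.1 [-5.13893467e-04  9.80284515e-01  1.97590478e-01 -9.71994197e-05] 0.09097226123018946
```

View pics/scene0.png

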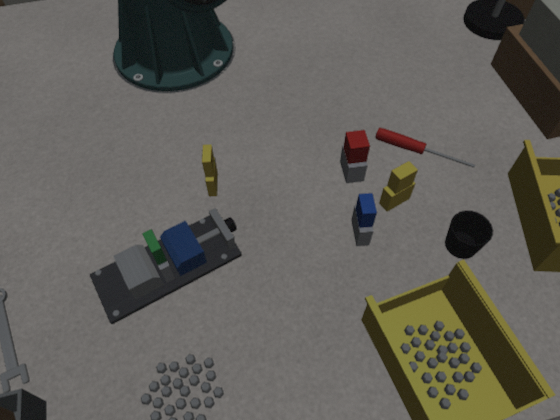

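View pics/side0.png

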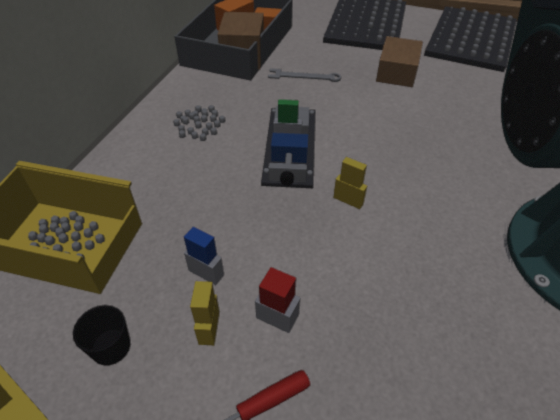

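The scene view shows the jig around (165,265) with the green spacer at (154,247), red at (357,150) and blue at (366,210). There are two yellow look-alikes: a thin one at (210,168) and a thicker one at (399,187). In the side view, green is at (288,110), blue at (203,255) and red at (278,298). Next I'll enlarge these.

```bash
python3 - <<'E'
import cv2,numpy as np
def crop(n,x,y,w,h,s):
    i=cv2.resize(cv2.imread(f"pics/{n}0.png")[y:y+h,x:x+w],None,fx=s,fy=s,interpolation=cv2.INTER_CUBIC)
    i=cv2.convertScaleAbs(i,alpha=1.5)
    for k in range(0,w,10):
        cv2.line(i,(k*s,0),(k*s,6),(0,255,255),1)
        if k%20==0: cv2.putText(i,str(x+k),(k*s,16),0,.35,(0,255,255))
    for k in range(0,h,10):
        cv2.line(i,(0,k*s),(6,k*s),(0,255,255),1)
        if k%20==0: cv2.putText(i,str(y+k),(8,k*s+4),0,.35,(0,255,255))
    return i
cv2.imwrite("pics/c1.png",crop("scene",85,200,160,120,5))
cv2.imwrite("pics/c2.png",np.hstack([crop("scene",330,120,80,120,5),crop("side",255,85,80,120,5)]))
cv2.imwrite("pics/c3.png",crop("side",175,220,130,120,5))
E
```

```text
(no output)
```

View pics/c1.png

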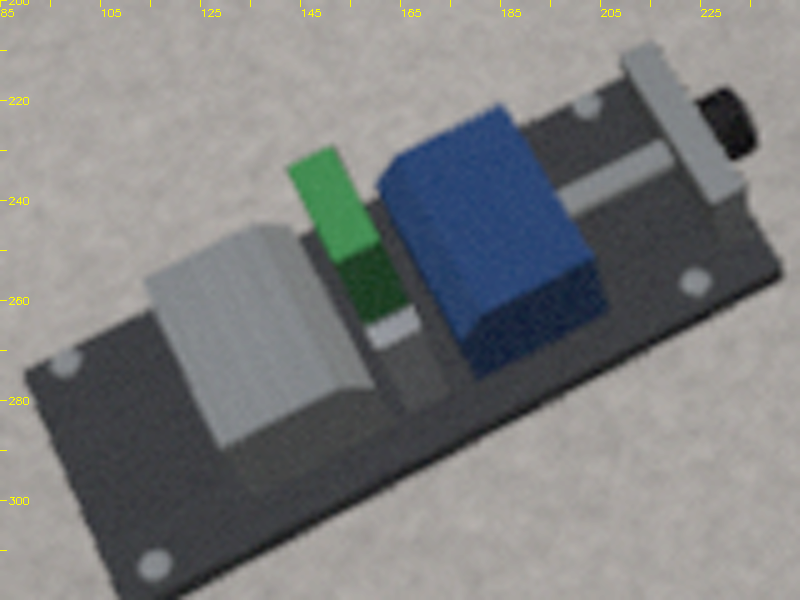

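View pics/c2.png

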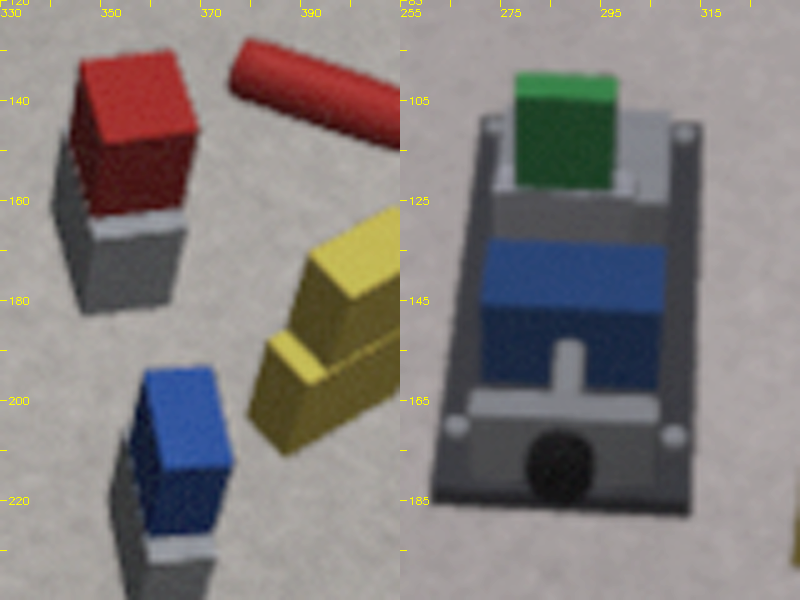

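View pics/c3.png

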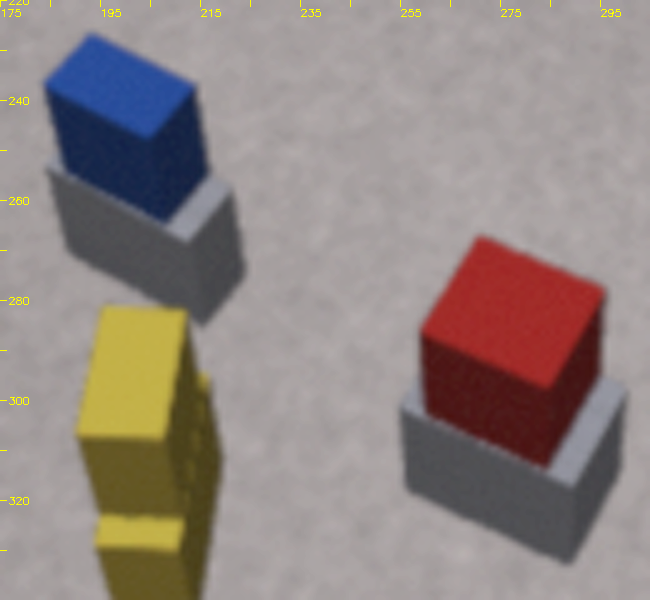

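Crops: green's grip top corners in the scene view are at about (143,233), (152,229), (161,248) and (152,252), standing between the steel jaw on the left and the blue jaw. The blue spacer (grey blade, blue grip) is at (366,210), red at (357,150), and the yellow ones are all-yellow look-alikes that I'll leave alone. Next I'll fit poses from the corners in both views.

```bash
cat > fit.py <<'E'
import numpy as np
from scipy.optimize import least_squares
C={n:np.load(f"{n}0.npz") for n in("scene","side")}
def proj(c,P):
    q=(P-c["T"][:3,3])@c["T"][:3,:3]; q=q*[1,-1,-1]; u=q@c["K"].T; return u[:,:2]/u[:,2:]
def fit(name,obs,off,x0,gap=False,fz=True):
    # obs: {view:[(cropx,cropy,X,Y,Z mm[,gapflag])]}
    def res(p):
        r=[]
        for v,l in obs.items():
            a=np.array([(o+(0,))[:6] for o in l],float)
            px=(a[:,:2]+.5)/5-.5+off[v]
            M=a[:,2:5]/1e3; M[:,1]+=a[:,5]*p[4]
            c,s=np.cos(p[3]),np.sin(p[3])
            W=M@np.array([[c,s,0],[-s,c,0],[0,0,1]])+p[:3]
            r.append(proj(C[v],W)-px)
        return np.vstack(r)
    s=least_squares(lambda p:res(p).ravel(),x0,loss="soft_l1",f_scale=.7)
    print(name,np.round(s.x,4),"yawdeg",round(np.degrees(s.x[3]),1)); print(np.round(res(s.x),1).tolist()); return s.x
if __name__=="__main__":
    g=1
    jig={"scene":[(25,372,-50,-120,12),(782,268,50,120,12),(375,387,35,-20,42),(405,413,35,-20,12),(378,187,-35,-20,42,g),(405,157,-35,-10,52,g),(455,342,35,-20,42,g),(480,380,35,-20,12,g),(490,308,35,-10,52,g)],
     "side":[(83,115,50,-120,12),(302,123,-50,-120,12),(33,492,50,120,12),(290,505,-50,120,12),(88,240,35,-10,52,g),(265,245,-35,-10,52,g),(270,203,-35,-20,42)]}
    fit("jig",jig,{"scene":(85,200),"side":(255,85)},[.6,-.25,0,0,.035])
    def sp(h,a,b,ex):
        L=[(-20,-h),(-20,h),(20,h),(20,-h)]
        o={"scene":[(*q,*m,95) for q,m in zip(a,L)],"side":[(*q,*m,95) for q,m in zip(b,L)]}
        for v,l in ex.items(): o[v]+=l
        return o
    fit("red",sp(18,[(82,60),(173,50),(198,128),(103,142)],[(605,290),(548,388),(420,330),(480,235)],
      {"scene":[(83,313,28,-18,0),(168,303,28,18,0),(90,215,20,-18,50),(183,210,20,18,50)],"side":[(570,563,-28,18,0),(405,490,28,18,0)]}),{"scene":(330,120),"side":(175,220)},[.5,.2,0,0])
    fit("blue",sp(12,[(145,370),(213,367),(232,460),(165,470)],[(196,88),(150,138),(45,85),(93,33)],
      {"scene":[(145,535,20,-12,50),(215,530,20,12,50)],"side":[(203,327,-28,12,0),(70,252,28,12,0),(245,272,-28,-12,0)]}),{"scene":(330,120),"side":(175,220)},[.5,.2,0,0])
    o={"scene":[(288,167,-20,-8,95),(335,145,-20,8,95),(382,238,20,8,95),(335,262,20,-8,95),(375,348,28,-8,50),(420,328,28,8,50)]}
    s={"side":[(115,95,20,8,95),(215,100,-20,8,95),(117,73,20,-8,95),(217,77,-20,-8,95),(115,187,20,8,50),(215,190,-20,8,50)]}
    fit("green",{**o,**s},{"scene":(85,200),"side":(255,85)},[.6,-.25,0,0])
E
python3 fit.py
```

```text
jig [ 0.57   -0.0875 -0.0012  0.2933  0.0307] yawdeg 16.8
[[-0.9, -0.7], [0.4, -1.0], [-0.0, -0.5], [-2.1, 2.1], [-0.4, -1.1], [-1.7, -0.7], [1.4, -0.5], [-0.3, -0.1], [-1.2, 0.7], [-1.0, 0.5], [-0.3, 0.7], [-1.3, -0.3], [0.0, -0.3], [-0.5, 0.9], [-0.4, 1.4], [-1.1, 1.2]]Traceback (most recent call last):
  File "fit.py", line 30, in <module>
    fit("red",sp(18,[(82,60),(173,50),(198,128),(103,142)],[(605,290),(548,388),(420,330),(480,235)],
    ~~~^^^^^^^^^^^^^^^^^^^^^^^^^^^^^^^^^^^^^^^^^^^^^^^^^^^^^^^^^^^^^^^^^^^^^^^^^^^^^^^^^^^^^^^^^^^^^^
      {"scene":[(83,313,28,-18,0),(168,303,28,18,0),(90,215,20,-18,50),(183,210,20,18,50)],"side":[(570,563,-28,18,0),(405,490,28,18,0)]}),{"scene":(330,120),"side":(175,220)},[.5,.2,0,0])
      ^^^^^^^^^^^^^^^^^^^^^^^^^^^^^^^^^^^^^^^^^^^^^^^^^^^^^^^^^^^^^^^^^^^^^^^^^^^^^^^^^^^^^^^^^^^^^^^^^^^^^^^^^^^^^^^^^^^^^^^^^^^^^^^^^^^^^^^^^^^^^^^^^^^^^^^^^^^^^^^^^^^^^^^^^^^^^^^^^^^^^^
  File "fit.py", line 18, in fit
    s=least_squares(lambda p:res(p).ravel(),x0,loss="soft_l1",f_scale=.7)
    return func(*args, **kwargs)
    vector_fun = VectorFunction(
        fun_wrapped,
    ...<6 lines>...
        workers=workers
    )
    self._update_fun()
    ~~~~~~~~~~~~~~~~^^
    self.f = self.fun_wrapped(xp_copy(self.x))
             ~~~~~~~~~~~~~~~~^^^^^^^^^^^^^^^^^
    return np.atleast_1d(self.fun(x))
                         ~~~~~~~~^^^
    return self.f(x, *self.args, **self.kwargs)
           ~~~~~~^^^^^^^^^^^^^^^^^^^^^^^^^^^^^^
  File "fit.py", line 18, in <lambda>
    s=least_squares(lambda p:res(p).ravel(),x0,loss="soft_l1",f_scale=.7)
                             ~~~^^^
  File "fit.py", line 13, in res
    M=a[:,2:5]/1e3; M[:,1]+=a[:,5]*p[4]
                                   ~^^^
IndexError: index 4 is out of bounds for axis 0 with size 4
```

```bash
sed -i 's/\[:,5\]\*p\[4\]/[:,5]*p[-1]/' fit.py; python3 fit.py
```

```text
jig [ 0.57   -0.0875 -0.0012  0.2933  0.0307] yawdeg 16.8
[[-0.9, -0.7], [0.4, -1.0], [-0.0, -0.5], [-2.1, 2.1], [-0.4, -1.1], [-1.7, -0.7], [1.4, -0.5], [-0.3, -0.1], [-1.2, 0.7], [-1.0, 0.5], [-0.3, 0.7], [-1.3, -0.3], [0.0, -0.3], [-0.5, 0.9], [-0.4, 1.4], [-1.1, 1.2]]
red [ 4.544e-01  2.882e-01  3.000e-04 -1.043e-01] yawdeg -6.0
[[-1.3, -0.8], [-0.2, -1.1], [0.3, -0.2], [-0.5, -0.6], [-1.2, 0.7], [0.0, 0.3], [-0.7, 0.8], [-0.3, -0.6], [0.3, -0.5], [0.0, 0.5], [-1.1, 0.3], [-0.7, -0.5], [-0.2, 1.8], [-0.8, 0.7]]
blue [ 5.904e-01  2.568e-01  1.000e-04 -1.661e-01] yawdeg -9.5
[[-1.3, -0.9], [-0.6, -1.4], [0.4, 0.1], [-0.9, -0.8], [-0.5, 0.6], [-0.5, 0.5], [0.1, -0.9], [-0.5, 0.4], [-1.5, -0.1], [-1.0, -0.5], [0.1, 1.0], [-1.3, 1.1], [0.4, 1.1]]
green [ 0.5784 -0.0921  0.0116  0.2815] yawdeg 16.1
[[-1.2, -0.7], [-0.9, -0.8], [-0.3, -0.1], [-0.7, -0.1], [-0.2, 0.0], [0.2, -0.7], [-1.1, 0.4], [-0.2, 0.3], [-0.8, -0.0], [-0.1, 0.1], [-1.0, 1.1], [-0.9, 1.5]]
```

```bash
cat > h.py <<'E'
from cell import arm
import cv2,numpy as np
def q(deg): a=np.radians(deg)/2; return [0,np.cos(a),np.sin(a),0]
def pic(cam,name,gain=1.5,big=1.4):
    c=arm.read_camera(cam); np.savez(f"{name}.npz",K=c["camera_matrix"],T=c["T"],f=c["frame"])
    cv2.imwrite(f"pics/{name}.png",cv2.convertScaleAbs(cv2.resize(c["frame"],None,fx=big,fy=big,interpolation=cv2.INTER_CUBIC),alpha=gain))
def st(*a): print(*a,"t",round(arm.current_clock(),2),np.round(arm.current_eef_pos(),4),"gap",round(arm.current_finger_gap(),4),"F",np.round(arm.current_wrist_force(),1),"g",round(arm.current_grasp_force(),1))
E
python3 - <<'E'
from h import *
print(np.round(arm.inverse_kinematics([.578,-.092,.26],q(16.8)),2),np.round(arm.inverse_kinematics([.578,-.092,.26],q(196.8)),2))
arm.goto([.578,-.092,.26],q(16.8)); pic("wrist","w1"); st()
c=np.load("w1.npz"); print(c["K"].tolist(),np.round(c["T"],3).tolist())
E
```

```text
[-0.2   0.15  1.94 -0.    1.05  1.08] [-0.2   0.15  1.94 -0.    1.05 -2.06]
t 2.42 [ 0.5779 -0.0927  0.2599] gap 0.0913 F [ 0.2 -0.2 -0.3] g 0.0
[[321.1859463930482, 0.0, 277.0111463506431], [0.0, 321.1859463930482, 203.134053889302], [0.0, 0.0, 1.0]] [[0.289, 0.914, 0.285, 0.658], [-0.957, 0.276, 0.086, -0.068], [0.0, -0.297, 0.955, 0.431], [0.0, 0.0, 0.0, 1.0]]
```

View pics/w1.png

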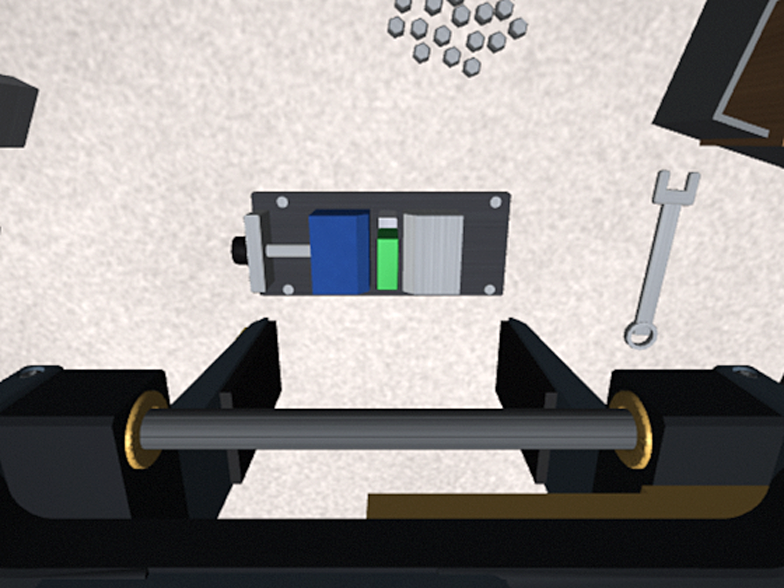

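The wrist view is square to the jig, with the green grip at about (277,187) in original pixels between the blue jaw (left) and the steel jaw (right). I'll enlarge it to measure the gap.

```bash
python3 - <<'E'
import cv2,numpy as np
f=np.load("w1.npz")["f"][130:220,215:345]
i=cv2.convertScaleAbs(cv2.resize(f,None,fx=6,fy=6,interpolation=cv2.INTER_CUBIC),alpha=2.2)
for k in range(0,130,10): cv2.putText(i,str(215+k),(k*6,10),0,.35,(0,255,255)); cv2.line(i,(k*6,12),(k*6,20),(0,255,255),1)
for k in range(0,90,10): cv2.putText(i,str(130+k),(0,k*6+4),0,.35,(0,255,255))
cv2.imwrite("pics/w1c.png",i)
for r in (150,156,185,200): print(r,np.load("w1.npz")["f"][r,258:300].tolist() if r in(156,200) else "")
E
```

```text
150 
156 [[86, 43, 22], [84, 44, 21], [87, 45, 23], [88, 45, 22], [82, 40, 19], [52, 25, 12], [34, 31, 29], [47, 44, 44], [46, 42, 41], [46, 43, 41], [46, 43, 41], [34, 31, 30], [113, 109, 108], [163, 156, 154], [156, 148, 146], [153, 146, 144], [155, 148, 146], [156, 149, 147], [157, 150, 148], [157, 151, 149], [158, 151, 150], [157, 150, 148], [155, 148, 146], [157, 150, 148], [145, 138, 137], [97, 92, 91], [38, 35, 35], [45, 41, 40], [44, 39, 38], [45, 43, 42], [98, 97, 94], [127, 125, 123], [120, 117, 116], [119, 117, 115], [119, 118, 116], [121, 120, 118], [123, 120, 118], [117, 116, 114], [120, 116, 115], [126, 121, 118], [127, 122, 118], [129, 123, 120]]
185 
200 [[87, 44, 22], [86, 44, 22], [87, 44, 23], [85, 41, 20], [88, 45, 21], [66, 31, 14], [34, 26, 21], [45, 41, 39], [49, 45, 45], [47, 41, 42], [40, 29, 37], [46, 86, 35], [72, 143, 54], [77, 148, 58], [75, 144, 56], [73, 142, 55], [76, 143, 56], [73, 142, 55], [76, 143, 57], [73, 141, 55], [73, 141, 55], [73, 141, 54], [72, 141, 54], [73, 141, 54], [71, 143, 53], [55, 112, 39], [40, 52, 33], [47, 38, 43], [39, 34, 34], [75, 73, 72], [119, 118, 115], [123, 121, 120], [120, 118, 116], [120, 118, 116], [121, 118, 116], [124, 121, 118], [120, 118, 116], [117, 115, 113], [124, 120, 117], [125, 120, 116], [126, 122, 118], [128, 123, 120]]
```

View pics/w1c.png

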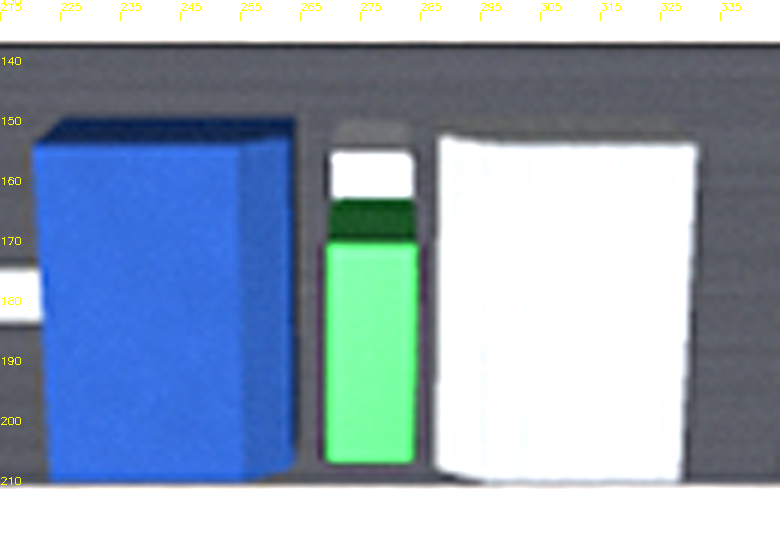

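```bash
cat >> h.py <<'E'
def ray(c,u,v,z):
    K,T=c["K"],c["T"]; d=T[:3,:3]@[(u-K[0,2])/K[0,0],-(v-K[1,2])/K[1,1],-1.]; o=T[:3,3]; return o+d*(z-o[2])/d[2]
E
python3 - <<'E'
from h import *
w=np.load("w1.npz"); s=np.load("scene0.npz"); d=np.load("side0.npz")
a=np.radians(16.8); ex=np.array([np.cos(a),np.sin(a)]); ey=np.array([-ex[1],ex[0]])
P=lambda u,v,z:(lambda p:(round(float(p@ex),4),round(float(p@ey),4)))(ray(w,u,v,z)[:2])
print("jig fit",np.array([.570,-.0875])@ex,np.array([.570,-.0875])@ey)
print("plate edges",P(275,137,.012),P(275,210.5,.012)); print("gap",P(263.1,200,.042),P(287.05,200,.042))
print("green top",P(269,170.3,.107),P(283.2,170.3,.107),P(268.8,206.5,.107))
for u,v in((379.6,203),(387.4,211)): print("yellow base",ray(s,u,v,0)[:2])
arm.servo_line([.578,-.092,.068],vel=.15); st("down")
arm.move_gripper(.0,20); st("grip")
arm.servo_line([.578,-.092,.175],vel=.15); st("up")
arm.goto([.47,-.315,.12],q(16.8)); arm.servo_line([.47,-.315,.0575],vel=.1,f_stop=8); st("place")
arm.move_gripper(.06); arm.servo_line([.47,-.315,.17],vel=.25); st("released")
E
```

```text
jig fit 0.520381831360637 -0.2485135802924047
plate edges (0.5686, -0.2528) (0.4691, -0.2526)
gap (0.4932, -0.2378) (0.4932, -0.2681)
green top (0.5445, -0.2472) (0.5445, -0.2617) (0.5055, -0.2467)
yellow base [0.54129753 0.31492032]
yellow base [0.56180623 0.322431  ]
down t 3.85 [ 0.5785 -0.0921  0.0688] gap 0.0914 F [ 0.  -1.2  0.2] g 0.0
grip t 4.98 [ 0.578 -0.092  0.068] gap 0.0161 F [ 0.5 -0.3  0.1] g 20.0
up t 5.85 [ 0.5774 -0.0919  0.1741] gap 0.0165 F [ 0.2  0.1 -2.3] g 20.0
place t 7.51 [ 0.4694 -0.314   0.0557] gap 0.0161 F [-0.4  0.4  5.6] g 20.0
released t 8.93 [ 0.4699 -0.3149  0.1701] gap 0.0602 F [-0.4  0.1 -0.7] g 0.0
```

Green came out and was set aside (finger gap 16 mm while gripped, so it was the right spacer). The gap measures about 30 mm, so red (36) won't go in and blue (24) is the one. Next I'll look at blue from close by.

```bash
python3 - <<'E'
from h import *
arm.goto([.5904,.2568,.24],q(-9.5)); pic("wrist","w2"); st()
c=np.load("w2.npz"); f=c["f"].astype(int)
m=((f[...,0]>80)&(f[...,0]>f[...,2]*2.2)).astype(np.uint8); m[290:]=0
n,l,s,ce=cv2.connectedComponentsWithStats(m); k=1+s[1:,4].argmax(); print(s[k],ce[k])
cn=max(cv2.findContours((l==k).astype(np.uint8),0,2)[0],key=cv2.contourArea)
b=cv2.boxPoints(cv2.minAreaRect(cn)); W=np.array([ray(c,u,v,.095)[:2] for u,v in b]); print(b.round(1).tolist(),W.round(4).tolist(),W.mean(0))
e=W-np.roll(W,1,0); print(np.linalg.norm(e,axis=1),np.degrees(np.arctan2(e[:,1],e[:,0])))
E
```

```text
t 11.08 [0.5906 0.256  0.2398] gap 0.0599 F [-0.2 -0.8 -0.1] g 0.0
[ 525  130   35   69 1708] [545.03337237 163.12236534]
[[522.5999755859375, 139.3000030517578], [558.9000244140625, 129.8000030517578], [574.4000244140625, 188.6999969482422], [538.0999755859375, 198.1999969482422]] [[0.6005, 0.0126], [0.604, -0.0213], [0.5411, -0.0423], [0.5368, -0.0066]] [ 0.57059034 -0.01437616]
[0.06648257 0.03412764 0.0662718  0.0359439 ] [  16.80969795  -84.09115008 -161.55565548   96.85090537]
```

View pics/w2.png

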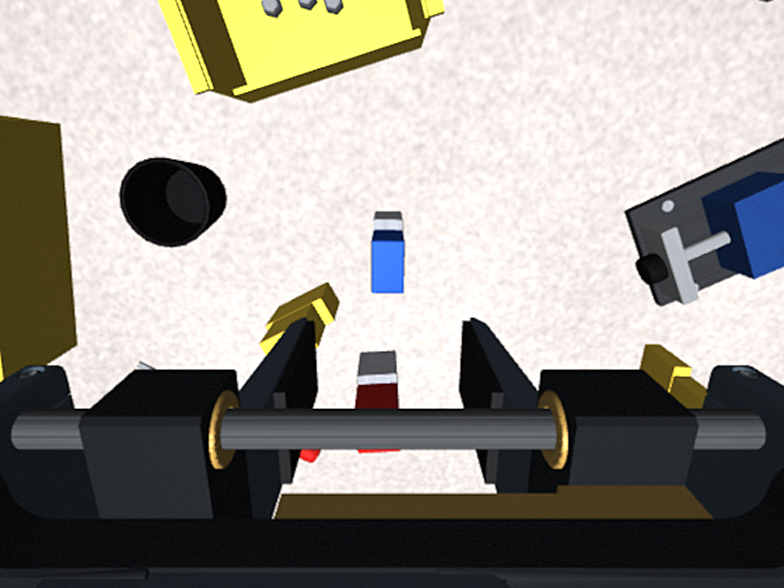

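The wrist view shows blue's grip top centred at (277,189), square to the fingers. The yellow look-alike at (215,225) stays outside the left finger. I'll grasp blue and insert it.

```bash
python3 - <<'E'
from h import *
c=np.load("w2.npz"); p=ray(c,276.8,188.9,.095)[:2]; print("blue top centre",p)
p=(p+[.5904,.2568])/2
arm.servo_line([*p,.056],vel=.15); st("down"); arm.move_gripper(0,25); st("grip")
assert .021<arm.current_finger_gap()<.028
arm.servo_line([*p,.19],vel=.15); st("up")
a=np.radians(16.8); t=np.array([[np.cos(a),-np.sin(a)],[np.sin(a),np.cos(a)]])@[.5195,-.2530]; print("target",t)
arm.goto([*t,.19],q(16.8)); arm.wait(.2); st("above")
arm.servo_line([*t,.125],vel=.12); print(arm.servo_line([*t,.0675],vel=.05,f_stop=10)); st("in")
pic("wrist","w3")
E
```

```text
blue top centre [0.59084724 0.25607019]
down t 12.46 [0.5912 0.2567 0.0569] gap 0.0599 F [ 0.6  0.8 -0.3] g 0.0
grip t 13.1 [0.5906 0.2564 0.0561] gap 0.0238 F [-0.1  0.8  2.3] g 25.0
up t 14.14 [0.59   0.2562 0.189 ] gap 0.0239 F [-0.2 -0.2 -1.3] g 25.0
target [ 0.57045252 -0.09204981]
above t 15.66 [ 0.5707 -0.0913  0.19  ] gap 0.0237 F [ 0.3 -0.7 -2.6] g 25.0
True
in t 17.44 [ 0.5702 -0.092   0.068 ] gap 0.0239 F [-1.9  0.8  6.3] g 25.0
```

```bash
python3 - <<'E'
from h import *
arm.move_gripper(.06); st("open"); p=arm.current_eef_pos()
arm.servo_line([p[0],p[1],.26],vel=.15); arm.wait(.5); st()
c=arm.read_camera("wrist"); np.savez("w4.npz",K=c["camera_matrix"],T=c["T"],f=c["frame"])
s=arm.read_camera("side")["frame"]; sc=arm.read_camera("scene")["frame"]
R=lambda f,x,y,w,h:cv2.convertScaleAbs(cv2.resize(f[y:y+h,x:x+w],(390,290),interpolation=cv2.INTER_CUBIC),alpha=1.8)
cv2.imwrite("pics/f.png",np.vstack([np.hstack([R(c["frame"],215,130,130,97),R(sc,85,200,161,120)]),np.hstack([R(s,230,70,134,100),R(sc,0,150,560,270)])]))
E
```

```text
open t 18.2 [ 0.5694 -0.0918  0.0672] gap 0.0597 F [ 0.2  0.2 -0.5] g 0.0
t 20.13 [ 0.5694 -0.0919  0.26  ] gap 0.0601 F [ 0.8 -0.3  0. ] g 0.0
```

View pics/f.png

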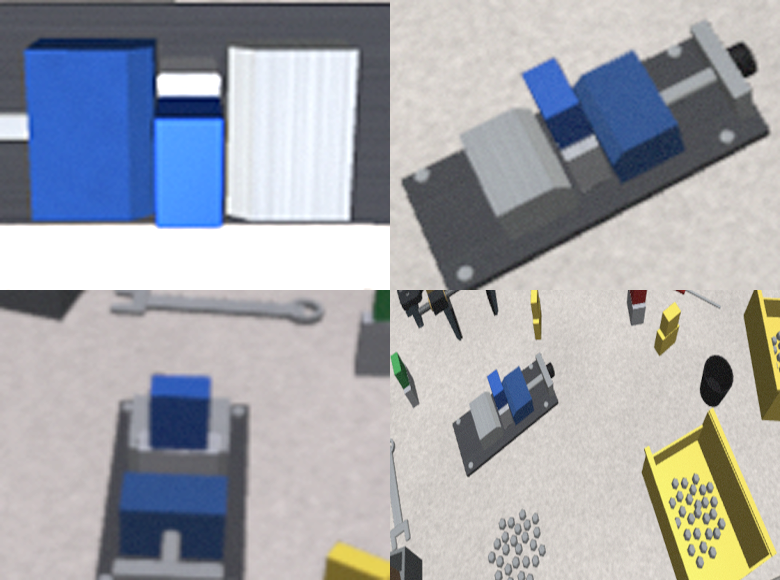

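Blue is upright and seated in the gap, midway along the jaws. Green stands upright on the bench, and red and both yellow ones are where they were. I'll hand it in.

```bash
python3 -c "
from cell import arm
print(arm.sign_off())"
```

```text
the job is handed in; nothing more can be done
None
```

The job is handed in after about 20 s on the robot's clock: green is set aside on the bench, the gap measured about 30 mm (too narrow for red at 36 mm), so blue stands on the gap floor midway along the jaws to within about 2 mm, and red was left untouched.

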